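# Lay the two mould halves down, grooves up

### The arm

A 7-joint arm with a two-finger parallel gripper is mounted at the origin on the work surface. World frame = base frame: x ahead of the robot, y to its left, z up, the work surface at z = 0. Lengths are in m, angles in rad, forces in N, time in s.
With the tool pointing down it reaches from about 0.425 to 0.825 m from the base axis. Payload 3.6 kg.
Tool frame: the origin (TCP) lies at the very end of the fingers, on their centre line; the grasp point (between the pads) lies 19 mm behind it; z points along the fingers, y is the direction in which the jaws open and shut (so a half turn about z gives the same grasp; the last joint's range is limited). The gripper opens to 93 mm and grips with 3 to 60 N. Pads are 15 mm wide; open, the fingers measure 128 mm over their backs; the gripper's body (75 mm by 188 mm) begins 65 mm behind the grasp point.
Start: joints at [1.256, 0.615, -0.013, 1.423, 0.008, 1.103, -0.04], TCP at [0.185, -0.623, 0.219] pointing down, gripper open.
Joint ranges: [-3.12, 3.12], [-0.3, 2.06], [-1.34, 1.32], [0.26, 2.42], [-1.36, 4.5], [0.01, 1.98], [-2.84, 2.84]. Speed limits (rad/s): [2.79, 2.79, 3.14, 3.14, 3.14, 3.14, 3.14].

### API

Orientations are given as a rotation vector (axis times angle).
In Python, from workcell import arm, grab_frame, search_frame, outline_of, tip_of gives the robot as it stands. The module is installed in compiled form; this text tells all that it offers.
- The arm moves only by the tool step_arm, never from a script. Its argument "steps" is a list that holds one entry, the list of rows, each a list of 5 numbers: the shift along the world's x, y, z in m, then the turn about the world's z in rad, then the closure, from 0 (fully open) to 1 (shut). A call has 1 to 10 rows; each row shifts and turns the commanded pose from where the row before left it; what a row does not reach is not made up. A row lasts 1/10 s, in which the tool goes at most 50 mm and 8.59 degrees, less where a joint would pass 70% of its speed; a pose out of reach is approached as far as the arm can. A call is refused whole if a number of a shift passes 0.05 or a number of a turn 0.15, either way. A call with a gripper value outside its range is refused whole. The fingers move at their own pace and stop on an object; the grip force is fixed at half the most. Time passes only in rows, so rows that do not move let the fingers close. It gives the time, the measured TCP pose, the force and the opening at its end, in the units of the state.
- arm.observe(): the state, without advancing time (a new reading comes with each control period).
- grab_frame(name): name is "scene" or "top" or "wrist"; returns a dict with "color" (420x560x3 uint8, red, green, blue), "z_map" (420x560 float32, m along the optical axis (not along the pixel's ray), 0 where there is no reading), "fovy" (degrees; the focal length in pixels is half the picture's height over the tangent of half this angle, whatever the lens; pixels are square), "cx", "cy" (the principal point, pixels), "distortion" ([k1, k2, p1, p2, k3] as OpenCV has them; the pictures are not rectified), "view" (4x4, takes a point from world to camera coordinates); the wrist camera has in their place "T_tool_cam" (4x4, takes a point from camera to tool coordinates, whose origin is the TCP and whose axes are the flange's). Camera axes: x right, y down, z forward; pixel columns grow to the right and rows downward; lengths in m; the calibration is good to about 2 mm. A picture is of the moment at which its call begins: read the wrist's pose just before it.
- arm.job_done(): hands the job in, once; it reports no verdict.
Trained networks look in a picture, given as the dict that the camera call returned (one of the last four; its "shot" number tells which), for a name from the list of things; names that differ only in an ending like _2 or _b are one class to them, and where a whole thing is asked for, a point or a joint stands for the part that bears it (a point fixed in the world has none). Each returns a list of dicts, best first, with "p" (0 to 1); they miss things now and then, are a little off and sometimes report something else, mostly with a low value. They report only what shows in the picture. A call takes as long as a camera call.
- search_frame(picture, target): "location" ([x, y, z] in m, in world coordinates, good to about 4 mm: the middle of the surface that is visible of it).
- outline_of(picture, target): "region" (420x560 bool, what is visible of it).
- tip_of(picture, target): "location" ([x, y, z] in m, in world coordinates, good to about 4 mm: a listed point, or the origin of a listed thing).
The state is a dict: "t": time; "qpos": joint angles; "qvel": joint speeds; "joint_efforts": joint torques, N m; "tcp_pos": TCP position; "orientation": TCP orientation; "wrist_force": force on the tool from outside, world axes, zero at the start; "torque": the same for the moment, N m; "width": finger opening in m.
Only numpy, scipy, OpenCV 4.12 (cv2) and the standard library are available. Lean on these libraries where they do the work, as an engineer would, in place of code of your own. Each camera call takes 0.05 s, during which the arm holds its last target. There are 200 camera calls.

### The job

Two dark plastic mould halves stand on edge on the cigar roller's bench. Push each one over with the fingertips where it stands, so that it ends lying flat on the bench on its plain back with its ten grooves facing up, ready for the next bunches. Do not grip the halves or pick them up, and leave everything else on the bench as it is.

Things in the scene. Friction and masses are not known exactly. Their poses are not given: they have to be found in the camera images.
- mould_a: Mould half: loose dark plastic slab 260 long, 115 wide, 26 mm thick, 0.5 kg, standing on a long edge. One broad face is a plain back; the other has ten upright half-round grooves (16 wide, 8 deep) open at the top edge, and a 6 mm pin at each end. Origin: middle of the edge it stands on. x points out of the grooved face (up once it lies right), y along the length, z across the width.
- mould_b: Mould half: loose dark plastic slab 260 long, 115 wide, 26 mm thick, 0.5 kg, standing on a long edge. One broad face is a plain back; the other has ten upright half-round grooves (16 wide, 8 deep) open at the top edge, and a 6 mm pin at each end. Origin: middle of the edge it stands on. x points out of the grooved face (up once it lies right), y along the length, z across the width.
- mould_a_center (a point): The centre of the first mould half's slab (half-way along, across and through it): 58 mm above the bench while it stands, 13 mm when it lies flat.
- mould_b_center (a point): The same for the second, identical mould half. One half stands to the left and one to the right, either way about; one has its grooved face roughly towards the robot, the other roughly away from it.
- mould_a_top (a point): The middle of the first half's top edge, 115 mm above its origin: from above, the grooves show as a scalloped side of this edge. Either face is 13 mm from this point. Pushed here at about 1 N the half tips over the lower edge of the far face, balances at about 13 degrees, then falls by itself away from the push, onto the face that was not pushed.
- mould_b_top (a point): The same for the second mould half.
- dish: Bystander: small square white paste dish, 90 mm wide, 31 mm high, between the two halves. Origin: centre of its underside.
- sprayer: Bystander: clear water sprayer, 62 mm across, 180 mm tall, between the two halves and farther from the robot. Origin: centre of its underside.
- jar: Bystander: lidded amber jar, 60 mm across, 70 mm tall, between the two halves and nearer the robot. Origin: centre of its underside.
- blade: Bystander: half-moon steel leaf blade, 130 by 66 mm, 4 mm thick, lying flat between the left-hand half and the grey trimming cutter at the left of the bench. Origin: centre of its underside.
- gauge: Bystander: wooden gauge strip with four holes, 170 by 50 mm, 8 mm thick, lying flat between the right-hand half and the pile of closed moulds at the right of the bench. Origin: centre of its underside.

How it is judged:
By the outcome, as a careful person would: the job done as asked, in the order asked, and still so for the second after the job is handed in, with the robot touching nothing.
It also fails if it takes over 43 s, if anything falls off the work surface, if the arm or the gripper's body presses on something with over 40 N, if the wrist force passes 120 N, or if a joint passes its speed limit or range.

## Working session

There is one attempt and no reset: what is moved stays moved. The work goes in short steps, Python scripts to look and compute and a tool call to move; the robot and the scene stay as the last step left them, time stands still between calls to the robot, and variables do not carry over. Pictures are saved under pics/ and viewed, on a budget of 10 in all, crops included, one or two more only if the job needs it, and the job is handed in when it is done.

Besides the shell and the picture viewer there is one more tool, called after "Call:" as name(argument=value, ...) on one line, values as JSON. step_arm: Moves the arm, as the interface text tells. Its arguments: {"type":"object","properties":{"steps":{"type":"array"}},"required":["steps"]}

```bash
mkdir -p pics
python3 - <<'E'
from workcell import arm, grab_frame, search_frame, outline_of, tip_of
import cv2, numpy as np
o=arm.observe(); print(o['t'],o['tcp_pos'],o['orientation'],o['width'])
for n in ['top','scene']:
    f=grab_frame(n); cv2.imwrite(f'pics/{n}0.png',f['color'][:,:,::-1])
    np.savez(f'{n}0.npz',**{k:v for k,v in f.items()})
    for t in ['mould_a','mould_a_top','mould_a_center','dish','sprayer','jar','blade','gauge']:
        print(n,t,[(np.round(d['location'],3).tolist(),round(d['p'],2)) for d in tip_of(f,t)[:4]])
E
```

```text
0.0 [ 0.18490266 -0.62235034  0.21752198] [-3.10646239e+00 -4.51913498e-01  6.67229410e-04] 0.09303245357415586
top mould_a [([0.543, -0.231, -0.002], 0.91), ([0.475, 0.255, 0.002], 0.85)]
top mould_a_top [([0.546, -0.235, 0.115], 0.74)]
top mould_a_center [([0.542, -0.237, 0.061], 0.7)]
top dish [([0.553, -0.008, 0.0], 0.95), ([0.547, -0.235, 0.112], 0.57), ([0.496, 0.494, 0.0], 0.41), ([0.475, 0.252, 0.003], 0.18)]
top sprayer [([0.662, -0.013, -0.005], 0.78)]
top jar [([0.402, -0.019, -0.002], 0.73), ([0.552, -0.009, 0.002], 0.72), ([0.474, 0.253, 0.002], 0.53)]
top blade [([0.497, 0.495, -0.002], 0.85)]
top gauge [([0.553, -0.512, 0.001], 0.83)]
scene mould_a [([0.474, 0.25, 0.002], 0.79), ([0.542, -0.23, -0.002], 0.58)]
scene mould_a_top [([0.541, -0.234, 0.116], 0.66)]
scene mould_a_center [([0.541, -0.23, 0.056], 0.66)]
scene dish [([0.549, -0.007, 0.003], 0.8), ([0.54, -0.229, -0.001], 0.43)]
scene sprayer [([0.659, -0.02, -0.003], 0.69), ([0.542, -0.234, 0.118], 0.29), ([0.476, 0.255, 0.057], 0.22)]
scene jar [([0.403, -0.013, 0.001], 0.66)]
scene blade [([0.5, 0.494, -0.004], 0.88)]
scene gauge [([0.551, -0.51, 0.001], 0.62)]
```

View pics/top0.png

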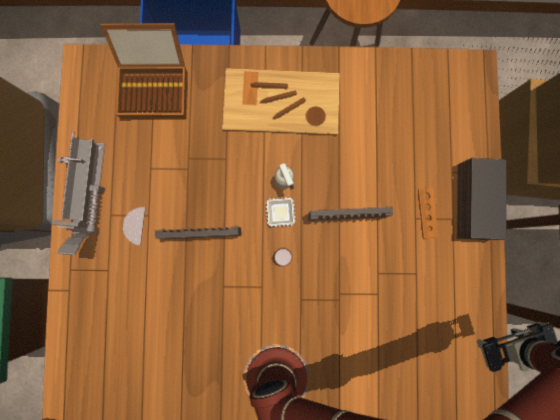

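View pics/scene0.png

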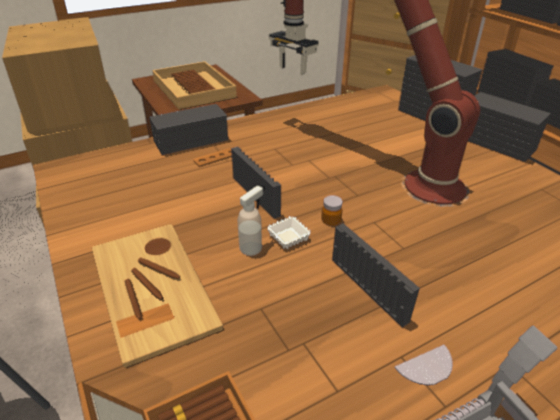

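Run:
```python
import numpy as np,cv2
d=np.load('top0.npz'); Z=d['z_map'];h,w=Z.shape;f=h/2/np.tan(np.radians(float(d['fovy']))/2)
K=np.array([[f,0,float(d['cx'])],[0,f,float(d['cy'])],[0,0,1]])
v,u=np.mgrid[:h,:w]
n=cv2.undistortPoints(np.stack([u,v],-1).reshape(-1,1,2).astype(float),K,d['distortion']).reshape(h,w,2)
P=np.stack([n[...,0]*Z,n[...,1]*Z,Z],-1).reshape(-1,3)
V=d['view'];W=(P-V[:3,3])@V[:3,:3]
ok=Z.ravel()>0
for c in [(0.543,-0.233),(0.475,0.253)]:
    m=ok&(abs(W[:,2]-.115)<.008)&(np.hypot(W[:,0]-c[0],W[:,1]-c[1])<.2)
    Q=W[m];r=cv2.minAreaRect(Q[:,:2].astype(np.float32));print(m.sum(),r,np.round(cv2.boxPoints(r),3).tolist(),Q[:,2].mean())
# crops
im=cv2.imread('pics/top0.png')
for i,c in enumerate([(0.543,-0.233),(0.475,0.253)]):
    p,_=cv2.projectPoints(np.array([[*c,.115]]),cv2.Rodrigues(V[:3,:3])[0],V[:3,3],K,d['distortion']);x,y=p.ravel().astype(int);print(x,y)
    cr=im[max(0,y-45):y+45,max(0,x-65):x+65]; cr=cv2.resize(cr,None,fx=5,fy=5,interpolation=cv2.INTER_CUBIC)
    cr=(255*(cr/255.)**.5).astype(np.uint8)
    cv2.imwrite(f'pics/c{i}.png',cr)
a=cv2.imread('pics/c0.png');b=cv2.imread('pics/c1.png');print(a.shape,b.shape)
g=np.hstack([a,b]) if a.shape==b.shape else a
cv2.imwrite('pics/crop.png',cv2.resize(np.vstack([a,b]),None,fx=.66,fy=.66))
```

```text
591 ((0.544174075126648, -0.22937722504138947), (0.02678583934903145, 0.2598539888858795), 3.315502882003784) [[0.5230000019073486, -0.10000000149011612], [0.5379999876022339, -0.36000001430511475], [0.5649999976158142, -0.3580000102519989], [0.550000011920929, -0.0989999994635582]] 0.11406981178565563
591 ((0.4770795404911041, 0.25544309616088867), (0.026394512504339218, 0.25781604647636414), 3.2444844245910645) [[0.4569999873638153, 0.382999986410141], [0.47099998593330383, 0.12600000202655792], [0.49799999594688416, 0.12700000405311584], [0.4830000102519989, 0.38499999046325684]] 0.11404135384326013
352 212
196 232
(450, 650, 3) (450, 650, 3)
```

View pics/crop.png

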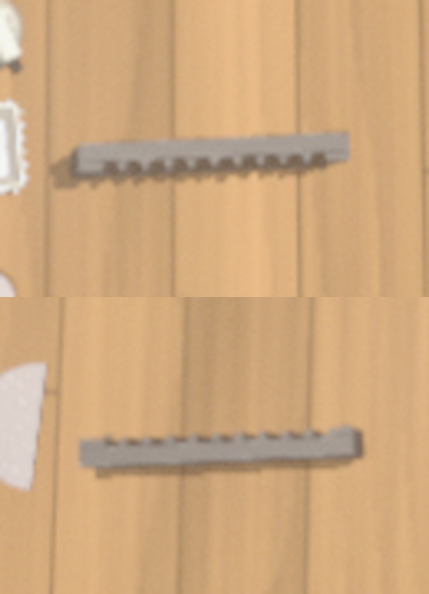

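The right half has its grooves towards the robot, so it gets pushed in +x. The left half has its grooves facing away, so it gets pushed in −x. In both crops the scalloped side of the top edge confirms this. I'll use open fingers parallel to each slab, giving two contact points. The right half goes first.

Call:
step_arm(steps=[[[0.028, 0.039, 0, -0.023, 0], [0.028, 0.039, 0, -0.023, 0], [0.028, 0.039, 0, -0.023, 0], [0.028, 0.039, 0, -0.023, 0], [0.028, 0.039, 0, -0.023, 0], [0.028, 0.039, 0, -0.023, 0], [0.028, 0.039, 0, -0.023, 0], [0.028, 0.039, 0, -0.023, 0], [0.028, 0.039, 0, -0.023, 0], [0.028, 0.039, 0, -0.023, 0]]])

```text
t: 1.9
tcp_pos: [0.4662, -0.2314, 0.219]
orientation: [3.14, 0.091, 0.001]
wrist_force: [0.8, -0.2, -0.6]
width: 0.0926
```

Call:
step_arm(steps=[[[0, 0, -0.03, 0, 0], [0, 0, -0.03, 0, 0], [0, 0, -0.03, 0, 0], [0, 0, -0.027, 0, 0], [0.02, 0, 0, 0, 0], [0.015, 0, 0, 0, 0], [0.006, 0, 0, 0, 0], [0.005, 0, 0, 0, 0]]])

```text
t: 2.7
tcp_pos: [0.5114, -0.233, 0.1017]
orientation: [3.14, 0.093, -0.0]
wrist_force: [-0.1, -0.7, 0.1]
width: 0.0929
```

Call:
step_arm(steps=[[[0.005, 0, 0, 0, 0], [0.005, 0, 0, 0, 0], [0.005, 0, 0, 0, 0], [0.004, 0, 0, 0, 0], [0.004, 0, 0, 0, 0]]])

```text
t: 3.2
tcp_pos: [0.5343, -0.2331, 0.1017]
orientation: [-3.14, -0.092, -0.0]
wrist_force: [-0.5, -0.3, -1.0]
width: 0.0931
```

Call:
step_arm(steps=[[[0.004, 0, 0, 0, 0], [0.004, 0, 0, 0, 0], [0.004, 0, 0, 0, 0], [0.004, 0, 0, 0, 0], [0.004, 0, 0, 0, 0], [0.003, 0, 0, 0, 0], [0, 0, 0, 0, 0]]])

```text
t: 3.9
tcp_pos: [0.5577, -0.2329, 0.1016]
orientation: [-3.14, -0.093, -0.001]
wrist_force: [-0.5, 0.9, 0.5]
width: 0.0931
```

```bash
cat > h.py <<'E'
from workcell import arm, grab_frame
import cv2, numpy as np
def cloud(f):
    Z=f['z_map'];h,w=Z.shape;F=h/2/np.tan(np.radians(float(f['fovy']))/2)
    K=np.array([[F,0,float(f['cx'])],[0,F,float(f['cy'])],[0,0,1]])
    v,u=np.mgrid[:h,:w]
    n=cv2.undistortPoints(np.stack([u,v],-1).reshape(-1,1,2).astype(float),K,np.array(f['distortion'])).reshape(h,w,2)
    P=np.stack([n[...,0]*Z,n[...,1]*Z,Z],-1).reshape(-1,3);V=f['view']
    W=(P-V[:3,3])@V[:3,:3]; return W[Z.ravel()>0]
def boxes(W):
    for nm,(y0,y1) in dict(right=(-.42,-.07),left=(.09,.42)).items():
        Q=W[(W[:,0]>.3)&(W[:,0]<.75)&(W[:,1]>y0)&(W[:,1]<y1)&(W[:,2]>.012)&(W[:,2]<.125)]
        r=cv2.minAreaRect(Q[:,:2].astype(np.float32)); print(nm,len(Q),np.round(np.percentile(Q[:,2],[5,50,95]),3),np.round(r[0],3),np.round(r[1],3),round(r[2],1))
E
python3 - <<'E'
from h import *
f=grab_frame('scene');cv2.imwrite('pics/s1.png',f['color'][:,:,::-1])
f=grab_frame('top');boxes(cloud(f));print(arm.observe()['tcp_pos'])
E
```

```text
right 1216 [0.015 0.022 0.029] [ 0.619 -0.225] [0.115 0.261] 3.3
left 771 [0.043 0.113 0.118] [0.478 0.254] [0.102 0.252] 20.6
[ 0.55702718 -0.23304705  0.10159108]
```

The right half is lying flat: 115 × 261 mm footprint, top at about 25 mm. Next is the left half, passing over the dish with the tool raised.

Call:
step_arm(steps=[[[-0.005, 0, 0.045, 0, 0], [-0.005, 0, 0.045, 0, 0], [0, 0, 0.045, 0, 0], [0, 0.049, 0, 0, 0], [0, 0.049, 0, 0, 0], [0, 0.049, 0, 0, 0], [0, 0.049, 0, 0, 0], [0, 0.049, 0, 0, 0], [0, 0.049, 0, 0, 0], [0, 0.049, 0, 0, 0]]])

```text
t: 5.0
tcp_pos: [0.5467, 0.1116, 0.2369]
orientation: [3.14, 0.092, 0.0]
wrist_force: [1.2, -0.3, 0.6]
width: 0.0932
```

Call:
step_arm(steps=[[[0, 0.049, 0, 0, 0], [0, 0.049, 0, 0, 0], [0, 0.047, 0, 0, 0], [0, 0, 0, 0, 0]]])

```text
t: 5.4
tcp_pos: [0.544, 0.2651, 0.2363]
orientation: [-3.132, -0.114, 0.003]
wrist_force: [-1.4, 0.3, -0.5]
width: 0.093
```

Call:
step_arm(steps=[[[0, -0.009, 0, 0, 0], [0, 0, -0.04, 0, 0], [0, 0, -0.04, 0, 0], [0, 0, -0.035, 0, 0], [0, 0, -0.02, 0, 0], [0, 0, 0, 0, 0]]])

```text
t: 6.0
tcp_pos: [0.5456, 0.241, 0.0987]
orientation: [3.135, 0.085, -0.01]
wrist_force: [-0.4, -0.3, 0.1]
width: 0.0933
```

Call:
step_arm(steps=[[[-0.01, 0.014, 0.002, 0, 0], [-0.012, 0, 0, 0, 0], [-0.01, 0, 0, 0, 0], [-0.006, 0, 0, 0, 0], [-0.005, 0, 0, 0, 0], [-0.005, 0, 0, 0, 0], [-0.005, 0, 0, 0, 0]]])

```text
t: 6.7
tcp_pos: [0.4945, 0.2599, 0.104]
orientation: [-3.14, -0.092, -0.002]
wrist_force: [0.6, -0.2, 0.1]
width: 0.0927
```

Call:
step_arm(steps=[[[-0.004, 0, 0, 0, 0], [-0.004, 0, 0, 0, 0], [-0.004, 0, 0, 0, 0], [-0.004, 0, 0, 0, 0], [-0.004, 0, 0, 0, 0], [-0.004, 0, 0, 0, 0], [-0.004, 0, 0, 0, 0], [0, 0, 0, 0, 0]]])

```text
t: 7.5
tcp_pos: [0.4654, 0.26, 0.1036]
orientation: [3.14, 0.093, -0.001]
wrist_force: [0.3, 1.1, 0.7]
width: 0.0933
```

Run:
```python
from h import *
f=grab_frame('top');boxes(cloud(f));print(arm.observe()['tcp_pos'])
```

```text
right 2558 [0.014 0.022 0.03 ] [ 0.618 -0.226] [0.115 0.262] 3.3
left 1471 [0.014 0.021 0.029] [0.407 0.208] [0.115 0.173] 3.4
[0.46585822 0.26004648 0.10367176]
```

Both halves are down. I'll retract and check.

Call:
step_arm(steps=[[[0.01, 0, 0.04, 0, 0], [0.02, 0, 0.04, 0, 0], [0.03, 0, 0.03, 0, 0], [0.04, 0, 0.03, 0, 0], [0.04, 0, 0, 0, 0], [0.04, 0, 0, 0, 0], [0.03, 0, 0, 0, 0], [0, 0, 0, 0, 0], [0, 0, 0, 0, 0], [0, 0, 0, 0, 0]]])

```text
t: 8.55
tcp_pos: [0.675, 0.2606, 0.2438]
orientation: [-3.14, -0.094, 0.001]
wrist_force: [-0.1, -0.5, 0.2]
width: 0.0928
```

Run:
```python
from h import *
from workcell import tip_of
f=grab_frame('scene');cv2.imwrite('pics/s2.png',f['color'][:,:,::-1])
f=grab_frame('top');boxes(cloud(f));cv2.imwrite('pics/t2.png',f['color'][:,:,::-1])
for t in ['dish','sprayer','jar','blade','gauge']:
    print(t,[(np.round(d['location'],3).tolist(),round(d['p'],2)) for d in tip_of(f,t)[:2]])
o=arm.observe();print(o['t'],o['tcp_pos'])
a=cv2.imread('pics/t2.png');b=cv2.imread('pics/s2.png')
cv2.imwrite('pics/f.png',np.vstack([cv2.resize(a[130:330,100:500],(800,400))[:300],cv2.resize(b[120:330,130:550],(600,300)).copy() if 0 else cv2.copyMakeBorder(cv2.resize(b[120:330,130:550],(600,300)),0,0,0,200,0)]))
```

```text
right 2553 [0.015 0.022 0.03 ] [ 0.619 -0.226] [0.116 0.262] 3.3
left 1159 [0.015 0.023 0.03 ] [0.405 0.251] [0.115 0.258] 3.4
dish [([0.549, -0.007, 0.002], 0.58)]
sprayer [([0.664, -0.016, -0.007], 0.96), ([0.402, -0.019, -0.003], 0.17)]
jar [([0.402, -0.019, -0.003], 0.56)]
blade [([0.498, 0.494, 0.001], 0.92)]
gauge [([0.554, -0.512, 0.002], 0.65)]
8.9 [0.6758108  0.26013297 0.2441142 ]
```

View pics/f.png

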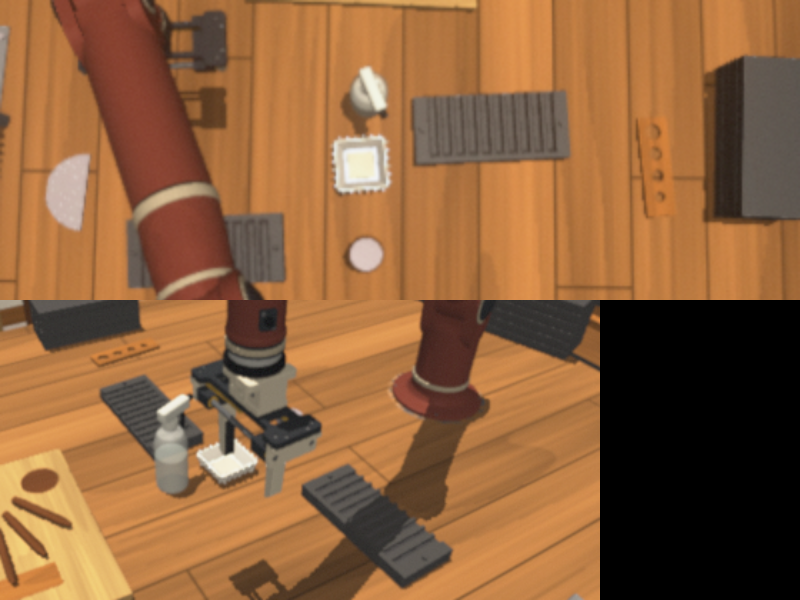

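The composite shows the right half flat with grooves up (about 490,125). The left half is also flat with grooves up (about 375,520 in the lower view). The other objects are where they were, and the tool is clear of everything.

```bash
python3 -c "
from workcell import arm
print(arm.job_done())"
```

```text
the job is handed in; nothing more can be done
None
```

Both mould halves now lie flat on their plain backs with the grooves facing up, each pushed over where it stood. I used open fingertips near the top edge: the right half pushed away from the robot, the left half towards it.

**Final checks:** The last depth measurement gave footprints of about 116 × 262 mm (right) and 115 × 258 mm (left), both with their top surface at roughly 0.02–0.03 m. Pictures from both cameras show the grooves up.

**Everything else:** The dish, sprayer, jar, blade and gauge were all found within about 5 mm of where they started, which is close to the measurement error. Wrist force readings stayed below about 2 N, and the job was handed in at about 9 s with the arm clear of everything. None of the checks failed or disagreed.

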